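# Unhasp and open the blue specimen chest

### The job

Open the blue-lidded mineral chest so its specimens can be put on show: flip its hasp (the one with a red pull) off the staple and swing it right over until it stays leaning back over the lid, then raise the lid (it has a black handle) until it stands open more than 60 degrees, and let go. Do not touch the green-lidded chest.

Things in the scene. Friction and masses are not known exactly. Their poses are not given: they have to be found in the camera images.
- blue_chest: Heavy, immovable wooden chest, BLUE lid: 155 (x) by 240 (y) by 95 mm high, closed lid's top at 109 mm, lid's front edge at x = -80.5 mm. Origin: centre of its underside; x runs from the front (robot's side, with hasp) to the back, y left, z up. A staple at (y 55, z 85), standing 14 mm out of the front through the hasp's slot, keeps the lid down while the hasp is down.
- hasp_pull (a point): Centre of the hasp's red pull: a bar along the chest's y, 24 mm long, 12 mm thick, on an 8 mm stem out of the strap's face. With all shut it is at (-119.5, 55, 71) mm in the chest's frame. Pinch its two ends from above; it can turn about y in the fingers, so the gripper may keep pointing down. Axes turn with the hasp; as the chest's when down.
- blue_chest_hasp (a joint): Hasp angle to the lid (rad): 0 down over the staple, 1.57 straight out to the front, 3.14 straight up, stop 3.3. Steel strap 28 wide, 42 long, 4 mm thick, on a free hinge along y through (x -85.5, z 105) mm in the chest's frame (lid shut), turning about +y: the pull goes out, up, then back over the lid. Let go below 2.5 it falls back down, above 2.8 it falls to the stop and stays.
- lid_handle (a point): Centre of the lid's black handle: a bar along the chest's y, 30 mm long, 14 mm thick, 30 mm above the lid on a 10 mm stem. With the lid shut it is at (-52.5, -55, 139) mm in the chest's frame. Pinch its two ends from above; it can turn about y in the fingers, so the gripper may keep pointing down. Axes turn with the lid; as the chest's when shut.
- blue_chest_lid (a joint): Lid angle (rad): 0 shut, 1.57 upright, stop 1.75. Lid 14 mm thick, hinged along y at the back through (x 77.5, z 95) mm in the chest's frame, turning about +y: the handle goes up and back. A stiff hinge: about 5 to 9 N at the handle, and the lid stays where it is left.
- green_chest: The other chest, the same in every size and fitting but with a GREEN lid; not to be touched. Origin and axes as for the blue chest. The two stand side by side 290 to 410 mm apart between centres, either one on the left, each turned up to 12 degrees.

How it is judged:
On the way, in this order (a step that is already met when the one before it is completed fails the run):
1. the blue chest's hasp is folded back while its lid is still down (value of joint blue_chest_hasp above 2.8 rad and value of joint blue_chest_lid below 0.2 rad), for 0.2 s.
2. the blue chest's lid is raised (value of joint blue_chest_lid above 1.05 rad), for 0.2 s.
At the end, for the whole second after the job is handed in: The blue chest's lid stands open by itself, more than 60 degrees (1.05 rad) up and at rest, with its hasp folded back (hasp angle over 2.8 rad). On the way the hasp was folded back while the lid was still down (under 0.2 rad). The green chest was not touched (value of joint blue_chest_hasp above 2.8 rad and value of joint blue_chest_lid above 1.05 rad and velocity of joint blue_chest_lid between -0.1 and 0.1 rad/s).
It fails at once if the green chest is touched by the robot (contact force between green_chest and the fingers above 1 N or contact force between green_chest and the arm above 1 N).
It also fails if it takes over 51 s, if anything falls off the work surface, if the arm or the gripper's body presses on something with over 40 N, if the wrist force passes 120 N, or if a joint passes its speed limit or range.

### The arm

A 7-joint arm with a two-finger parallel gripper is mounted at the origin on the work surface. World frame = base frame: x ahead of the robot, y to its left, z up, the work surface at z = 0. Lengths are in m, angles in rad, forces in N, time in s.
With the tool pointing down it reaches from about 0.35 to 0.9 m from the base axis. Payload 19.9 kg.
Tool frame: the origin (TCP) lies between the finger pads; the fingertips stand 25 mm ahead of it and the grasp point (between the pads) lies 6 mm ahead of it (arm.tips_ahead is the distance from the TCP to the fingertips, in m); x points along the fingers, y is the direction in which the jaws open and shut, and the axes are right-handed (so a half turn about x gives the same grasp; the last joint's range is limited). The gripper opens to 85 mm and grips with 20 to 120 N. Pads are 22 mm wide; open, the fingers measure 114 mm over their backs; the gripper's body (76 mm by 85 mm) begins 54 mm behind the grasp point. The pads swing forward as they close: fully open they stand 13 mm farther back than shut.
Start: joints at [-1.385, 0.417, -0.01, 1.614, 0.005, 1.111, -0.053], TCP at [0.141, 0.609, 0.226] pointing down, gripper open.
Joint ranges: [-2.81, 2.81], [-0.39, 2.02], [-1.27, 1.25], [0.06, 2.57], [-1.19, 4.33], [0.19, 2], [-2.82, 2.82]. Speed limits (rad/s): [1.89, 1.89, 2.39, 2.39, 3.01, 3.01, 3.01].

### API

Orientations are given as a 3x3 rotation matrix whose columns are the frame's x, y, z axes.
In Python, from cell import arm, camera, camera_params, finish_job gives the robot as it stands.
- The arm moves only by the shell command python3 -m inch 'ROWS'. ROWS is JSON, a list that holds one entry, the list of rows, each a list of 5 numbers: the shift along the tool's x, y, z in mm, then the turn about the tool's x in degrees, then the opening, from 0 (shut) to 1 (fully open). In form: [[[dx, dy, dz, turn, fingers], ...]]. A call has 1 to 12 rows; each row shifts and turns the pose as measured when the row begins, along the tool's axes as they then stand; what a row does not reach is not made up. A row lasts 1/8 s, in which the tool goes at most 62.5 mm and 10.7 degrees, less where a joint would pass 70% of its speed; a pose out of reach is approached as far as the arm can. A call with a gripper value outside its range is refused whole. The fingers move at their own pace and stop on an object; the grip force is fixed at half the most. Time passes only in rows, so rows that do not move let the fingers close. It gives the time, the measured TCP pose, the force and the opening at its end, in the units of the state.
- arm.sense(): the state, without advancing time (a new reading comes with each control period).
- camera(name): name is "scene" or "side" or "wrist"; returns the picture (480x640x3 uint8, red, green, blue); there is no depth.
- camera_params(name): a dict with "camera_matrix" (3x3 intrinsics, pixels), "extrinsics" (4x4, takes a point from camera to world coordinates). Camera axes: x right, y up, looking along -z (the intrinsics and any distortion apply to the point x, -y, -z); pixel columns grow to the right and rows downward; lengths in m; the calibration is good to about 2 mm. A picture is of the moment at which its call begins: read the wrist's pose just before it. camera_params takes no time and is no camera call; for the wrist camera it gives the pose at the moment of the call.
- finish_job(): hands the job in, once; it reports no verdict.
The state is a dict: "time_s": time; "joint_pos": joint angles; "qd": joint speeds; "joint_torque": joint torques, N m; "ee_pos": TCP position; "tcp_rot": TCP orientation; "ft_force": force on the tool from outside, world axes, zero at the start; "wrist_torque": the same for the moment, N m; "opening": finger opening in m.
Only numpy, scipy, OpenCV 4.12 (cv2) and the standard library are available. Lean on these libraries where they do the work, as an engineer would, in place of code of your own. Each camera call takes 0.05 s, during which the arm holds its last target.

## Working session

There is one attempt and no reset: what is moved stays moved. The work goes in short steps, Python scripts to look and compute and a shell command to move; the robot and the scene stay as the last step left them, time stands still between calls to the robot, and variables do not carry over. Pictures are saved under pics/ and viewed, and the job is handed in when it is done.

```bash
ls; mkdir -p pics; python3 - <<'E'
from cell import arm,camera,camera_params
import cv2,numpy as np
s=arm.sense();print(s['time_s'],s['ee_pos'],s['tcp_rot'],s['opening'])
for n in ['scene','side','wrist']:
    p=camera_params(n);print(n,p)
    cv2.imwrite(f'pics/{n}0.png',camera(n)[:,:,::-1])
E
```

```text
pics
0.0 [0.1404962  0.60861399 0.22545022] [[-1.87113797e-04  2.24916833e-01  9.74377947e-01]
 [-1.26628563e-03  9.74377129e-01 -2.24916888e-01]
 [-9.99999181e-01 -1.27592584e-03  1.02489548e-04]] 0.08501327625710144
scene {'camera_matrix': array([[492.29918435,   0.        , 312.8401384 ],
       [  0.        , 492.29918435, 239.13228936],
       [  0.        ,   0.        ,   1.        ]]), 'extrinsics': array([[ 0.74644671, -0.47285389,  0.4682163 ,  0.87612038],
       [ 0.66544342,  0.52878459, -0.52685094, -0.38025788],
       [ 0.00153795,  0.70483761,  0.70936702,  0.6180424 ],
       [ 0.        ,  0.        ,  0.        ,  1.        ]])}
side {'camera_matrix': array([[460.81589933,   0.        , 315.5896903 ],
       [  0.        , 460.81589933, 238.42005321],
       [  0.        ,   0.        ,   1.        ]]), 'extrinsics': array([[-0.87493755,  0.3432897 , -0.34152082,  0.28467775],
       [-0.48412467, -0.63523603,  0.6017462 ,  0.4950009 ],
       [-0.01037306,  0.691829  ,  0.72198687,  0.71187901],
       [ 0.        ,  0.        ,  0.        ,  1.        ]])}
wrist {'camera_matrix': array([[403.81029555,   0.        , 322.92851243],
       [  0.        , 403.81029555, 242.9745648 ],
       [  0.        ,   0.        ,   1.        ]]), 'extrinsics': array([[ 2.25351900e-01, -9.37613752e-01, -2.64758330e-01,
         7.24072362e-02],
       [ 9.74277251e-01,  2.16704459e-01,  6.18305309e-02,
         6.25193831e-01],
       [-5.98845316e-04, -2.71881646e-01,  9.62330511e-01,
         3.73138260e-01],
       [ 0.00000000e+00,  0.00000000e+00,  0.00000000e+00,
         1.00000000e+00]])}
```

View pics/scene0.png

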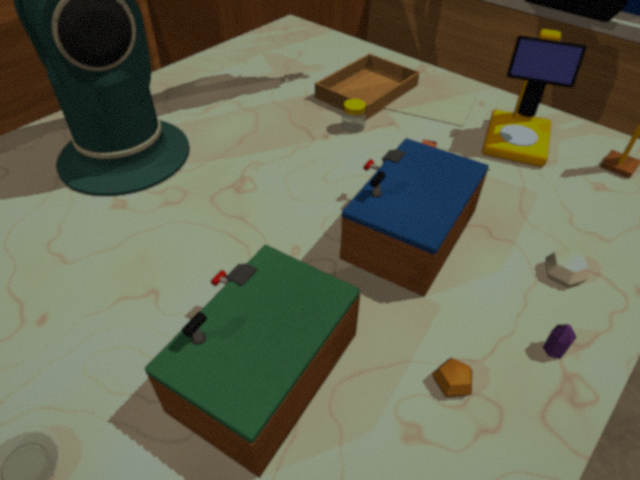

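View pics/side0.png

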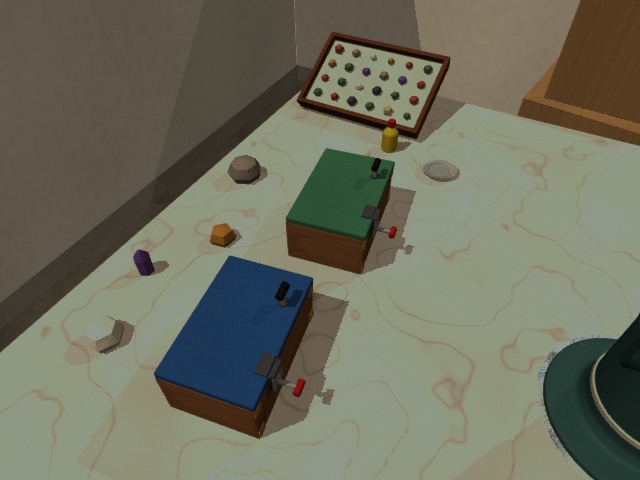

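View pics/wrist0.png

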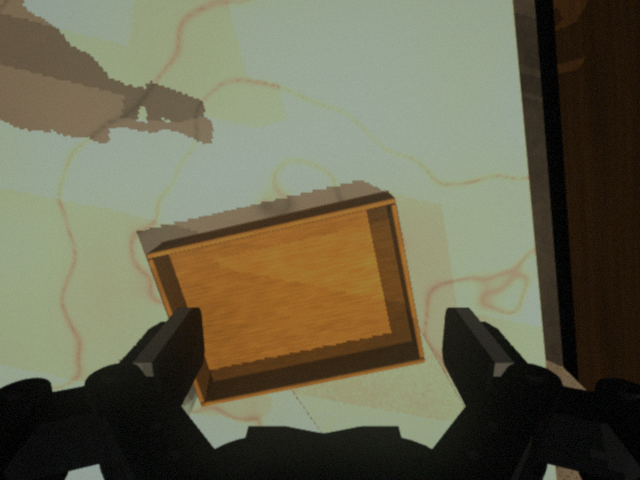

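The scene view shows the blue chest at about (415,195) with its red pull at (369,165) and black handle at (377,180). The side view has its pull at (299,387) and handle at (283,292). Next I measure the lid and the fittings.

```bash
cat > h.py <<'E'
import cv2,numpy as np
from cell import arm,camera,camera_params
def ray(p,uv):
    K=p['camera_matrix'];T=p['extrinsics']
    d=np.array([(uv[0]-K[0,2])/K[0,0],-(uv[1]-K[1,2])/K[1,1],-1.])
    return T[:3,3],T[:3,:3]@d
def plane(p,uv,z):
    o,d=ray(p,uv);return o+d*(z-o[2])/d[2]
def tri(p1,u1,p2,u2):
    a,d=ray(p1,u1);b,e=ray(p2,u2)
    s=np.linalg.lstsq(np.c_[d,-e],b-a,rcond=None)[0]
    x,y=a+s[0]*d,b+s[1]*e
    return (x+y)/2,np.linalg.norm(x-y)
def blobs(m,minA):
    n,l,st,c=cv2.connectedComponentsWithStats(m.astype(np.uint8))
    return [(st[i,4],c[i].round(1)) for i in range(1,n) if st[i,4]>=minA]
def red(im):
    i=im.astype(int);return (i[...,0]>100)&(i[...,0]>2.5*i[...,1])&(i[...,0]>2.5*i[...,2])
def blue(im):
    i=im.astype(int);return (i[...,2]>50)&(i[...,2]>1.6*i[...,0])&(i[...,2]>1.25*i[...,1])
def dark(im): return im.max(2)<30
E
python3 - <<'E'
from h import *
for n in ['scene','side']:
    p=camera_params(n);im=cv2.imread(f'pics/{n}0.png')[:,:,::-1]
    print(n,'red',blobs(red(im),15),'dark',[b for b in blobs(dark(im),30) if b[0]<500])
    m=blue(im).astype(np.uint8)
    c=max(cv2.findContours(m,cv2.RETR_EXTERNAL,cv2.CHAIN_APPROX_NONE)[0],key=cv2.contourArea)
    q=cv2.approxPolyDP(cv2.convexHull(c),8,True)[:,0]
    print(cv2.contourArea(c));
    for u in q: print(u,plane(p,u,.109).round(4))
    w=np.array([plane(p,u,.109)[:2] for u in cv2.convexHull(c)[:,0]]).astype(np.float32)
    r=cv2.minAreaRect(w*1000);print(r)
E
```

```text
scene red [(np.int32(27), array([368.7, 163.6])), (np.int32(70), array([218.4, 276.6]))] dark [(np.int32(38), array([49.4,  6.8])), (np.int32(30), array([47.4, 17.8])), (np.int32(129), array([62.8, 92.9])), (np.int32(38), array([139.7,  98.9])), (np.int32(32), array([ 73.3, 101.7])), (np.int32(31), array([ 77.6, 109.7])), (np.int32(31), array([ 70.5, 118.5])), (np.int32(84), array([119.1, 160.7])), (np.int32(106), array([377. , 179.2])), (np.int32(254), array([193.7, 324.7]))]
8497.5
[406 139] [0.4954 0.3039 0.109 ]
[486 165] [0.6423 0.3297 0.109 ]
[436 250] [0.6857 0.0987 0.109 ]
[343 213] [0.537  0.0711 0.109 ]
((589.2516479492188, 199.71728515625), (158.03305053710938, 240.9912109375), 9.67193603515625)
side red [(np.int32(25), array([391.8, 120.5])), (np.int32(39), array([392.3, 230.4])), (np.int32(90), array([298.3, 385.9]))] dark [(np.int32(439), array([368.5,  54.3])), (np.int32(41), array([433.8,  96.9])), (np.int32(400), array([342.6, 115.1])), (np.int32(127), array([411.7, 130.2])), (np.int32(81), array([375.7, 164.6])), (np.int32(48), array([370.8, 228.7])), (np.int32(161), array([282. , 290.9])), (np.int32(97), array([588.4, 387.1])), (np.int32(75), array([268.8, 385.4]))]
13018.0
[229 256] [0.6827 0.102  0.109 ]
[312 278] [0.5307 0.0757 0.109 ]
[251 409] [0.4928 0.3106 0.109 ]
[154 374] [0.6426 0.3347 0.109 ]
((586.9765625, 205.958984375), (156.14671325683594, 240.6948699951172), 9.630861282348633)
```

```bash
cat >> h.py <<'E'
def Rz(a): c,s=np.cos(a),np.sin(a);return np.array([[c,-s,0],[s,c,0],[0,0,1]])
YAW=np.radians(9.65)
E
python3 - <<'E'
from h import *
p,q=camera_params('scene'),camera_params('side')
P,e=tri(p,(368.7,164.1),q,(298.3,386.4));print('pull',P,e)
H,e2=tri(p,(377,179.2),q,(282,291));print('handle',H,e2)
R=Rz(YAW)
print(R.T@(P-H)*1000,'expected',-67,110,-68)
for n,pt,l in [('pull',P,(-.1195,.055,.071)),('handle',H,(-.0525,-.055,.139))]: print(n,'origin',pt-R@np.array(l))
print('lid origin',np.array([.588,.203,0])+R@[.0015,0,0])
s=arm.sense();t=s['tcp_rot'];print('jaw dir angle',np.degrees(np.arctan2(t[1,1],t[0,1])))
E
```

```text
pull [0.46350112 0.23813141 0.07312063] 0.00016536104440949048
handle [0.54678338 0.14110158 0.13875165] 0.00031960566728219466
[-65.83880387 109.61741105 -65.63102078] expected -67 110 -68
pull origin [0.59052981 0.20394134 0.00212063]
handle origin [ 5.89320912e-01  2.04123863e-01 -2.48351449e-04]
lid origin [0.58947878 0.20325144 0.        ]
jaw dir angle 77.00523789099908
```

Both views agree: chest origin is (0.5897, 0.204), yaw 9.65°. First I turn the jaws to lie along the chest's y.

```bash
cat >> h.py <<'E'
O=np.array([.5897,.204,0.0]);R=Rz(YAW)
def W(l): return O+R@(np.array(l)/1000)
def rel(l,grasp=6):
    """tool-axes shift (mm) to bring the grasp point to chest-frame point l (mm)"""
    s=arm.sense();t=s['tcp_rot'];g=s['ee_pos']+t[:,0]*grasp/1000
    print('t',round(s['time_s'],2),'grasp in chest',(R.T@(g-O)*1000).round(1),'jaw',round(np.degrees(np.arctan2(t[1,1],t[0,1]))-99.65,2),'tilt',np.degrees(np.arccos(-t[2,0])).round(2),'F',s['ft_force'].round(1),'open',round(s['opening']*1000,1))
    print('shift',(t.T@(W(l)-g)*1000).round(1))
E
python3 -m inch '[[[0,0,0,-8,0.6],[0,0,0,-8,0.6],[0,0,0,-7,0.6],[0,0,0,0,0.6]]]'
python3 - <<'E'
from h import *
rel((-119.5,55,150))
E
```

```text
time_s: 0.65
ee_pos: [0.1403, 0.6082, 0.2245]
tcp_rot: [[-0.0, -0.185, 0.983], [-0.003, 0.983, 0.185], [-1.0, -0.003, -0.001]]
ft_force: [-0.2, 0.8, -0.2]
opening: 0.0512
t 0.65 grasp in chest [-375.3  473.8  218.5] jaw 0.99 tilt 0.17 F [-0.2  0.8 -0.2] open 51.2
shift [  69.5 -422.9  248.6]
```

```bash
python3 -m inch '[[[0,-50,30,1,0.6],[0,-50,30,0,0.6],[0,-50,30,0,0.6],[0,-50,30,0,0.6],[0,-50,30,0,0.6],[0,-50,30,0,0.6],[0,-50,30,0,0.6],[0,-50,30,0,0.6],[0,0,0,0,0.6]]]'
python3 - <<'E'
from h import *
rel((-119.5,55,130))
cv2.imwrite('pics/w1.png',camera('wrist')[:,:,::-1])
E
```

```text
time_s: 1.78
ee_pos: [0.4484, 0.239, 0.2247]
tcp_rot: [[-0.001, -0.135, 0.991], [-0.002, 0.991, 0.135], [-1.0, -0.001, -0.001]]
ft_force: [-0.4, -0.4, -0.6]
opening: 0.0515
t 1.77 grasp in chest [-133.4   58.1  218.7] jaw -1.9 tilt 0.09 F [-0.4 -0.4 -0.6] open 51.5
shift [88.7 -2.5 14.1]
```

View pics/w1.png

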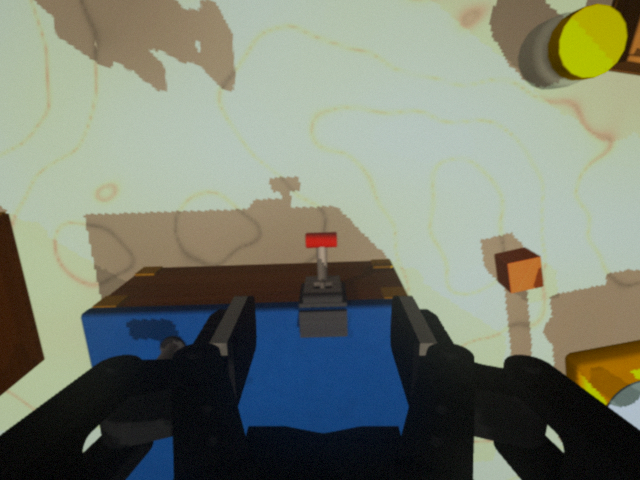

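The wrist view shows the pull at (321,240), centred between the fingers, with the handle at (173,345). I cross-check the pull and then descend.

```bash
python3 - <<'E'
from h import *
p=camera_params('wrist');im=cv2.imread('pics/w1.png')[:,:,::-1]
for a,c in blobs(red(im),40): print(a,c,(R.T@(plane(p,c,.072)-O)*1000).round(1))
E
python3 -m inch '[[[0,-2,14,-2,0.6],[30,-1,0,0,0.6],[30,0,0,0,0.6],[28,0,0,0,0.6],[0,0,0,0,0.6]]]'
python3 - <<'E'
from h import *
rel((-119.5,55,72))
E
```

```text
386 [320.6 240. ] [-121.8   59.1   72. ]
time_s: 2.45
ee_pos: [0.459, 0.245, 0.1347]
tcp_rot: [[-0.001, -0.169, 0.986], [0.001, 0.986, 0.169], [-1.0, 0.002, -0.001]]
ft_force: [-0.0, 0.2, 0.3]
opening: 0.0511
t 2.45 grasp in chest [-122.    62.3  128.7] jaw 0.06 tilt 0.12 F [-0.   0.2  0.3] open 51.1
shift [56.7 -7.4  2.5]
```

```bash
python3 -m inch '[[[15,-6,2,0,0.6],[0,0,0,0,0.6]]]'
python3 - <<'E'
from h import *
p=camera_params('wrist');im=camera('wrist');cv2.imwrite('pics/w2.png',im[:,:,::-1])
for a,c in blobs(red(im),40): print(a,c,(R.T@(plane(p,c,.073)-O)*1000).round(1))
rel((-119.5,55,72))
E
```

```text
time_s: 2.7
ee_pos: [0.4624, 0.2402, 0.1204]
tcp_rot: [[-0.0, -0.169, 0.986], [0.003, 0.986, 0.168], [-1.0, 0.003, 0.0]]
ft_force: [0.1, 0.9, 0.2]
opening: 0.0513
889 [319.4 268.7] [-120.3   56.4   73. ]
t 2.75 grasp in chest [-119.    57.6  115.1] jaw 0.07 tilt 0.2 F [ 0.3 -0.4  0.8] open 50.9
shift [43.1 -2.7 -0.6]
```

View pics/w2.png

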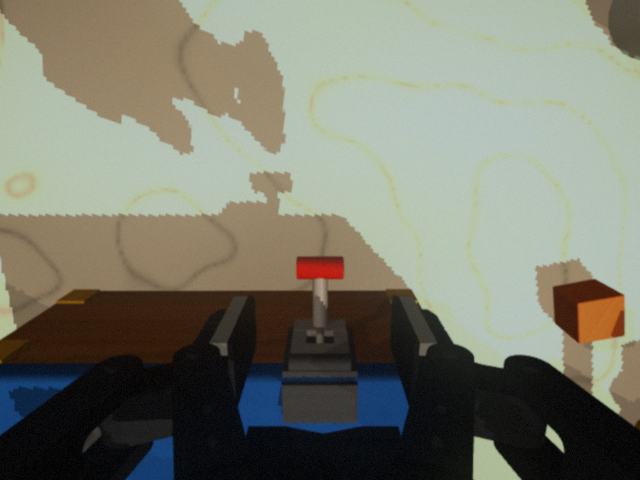

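The pull is at (319,269), centred between the pads. I descend and close.

```bash
python3 -m inch '[[[22,-2,0,0,0.6],[21,0,-1,0,0.6],[0,0,0,0,0.6]]]'
python3 - <<'E'
from h import *
p=camera_params('wrist');im=camera('wrist');cv2.imwrite('pics/w3.png',im[:,:,::-1])
for a,c in blobs(red(im),40): print(a,c,(R.T@(plane(p,c,.074)-O)*1000).round(1))
rel((-119.5,55,72))
E
```

```text
time_s: 3.12
ee_pos: [0.4636, 0.2398, 0.0797]
tcp_rot: [[0.004, -0.168, 0.986], [0.006, 0.986, 0.168], [-1.0, 0.005, 0.005]]
ft_force: [-0.0, 0.2, -0.1]
opening: 0.0512
1314 [319.6 299.2] [-120.6   56.1   74. ]
t 3.17 grasp in chest [-117.7   56.7   74.6] jaw 0.03 tilt 0.5 F [ 0.5 -0.4  1.1] open 51.4
shift [ 2.6 -1.7 -1.9]
```

View pics/w3.png

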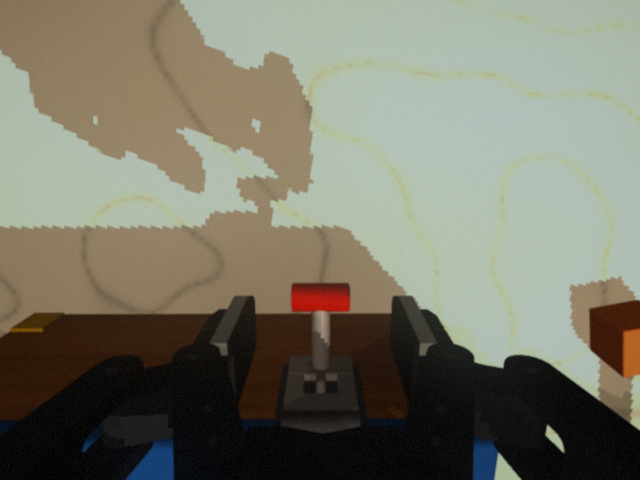

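```bash
python3 -m inch '[[[3,0,-3,0,0.6],[0,0,0,0,0.1],[0,0,0,0,0.1],[0,0,0,0,0.1],[0,0,0,0,0.1]]]'
python3 - <<'E'
from h import *
im=camera('wrist');cv2.imwrite('pics/w4.png',im[:,:,::-1])
rel((-119.5,55,72))
E
```

```text
time_s: 3.8
ee_pos: [0.4623, 0.2404, 0.0801]
tcp_rot: [[0.009, -0.168, 0.986], [0.009, 0.986, 0.168], [-1.0, 0.007, 0.01]]
ft_force: [-0.3, -0.8, -0.2]
opening: 0.0085
t 3.85 grasp in chest [-119.5   57.3   74.1] jaw 0.03 tilt 0.71 F [ 0.1  0.1 -0.4] open 8.5
shift [ 2.  -2.3 -0. ]
```

View pics/w4.png

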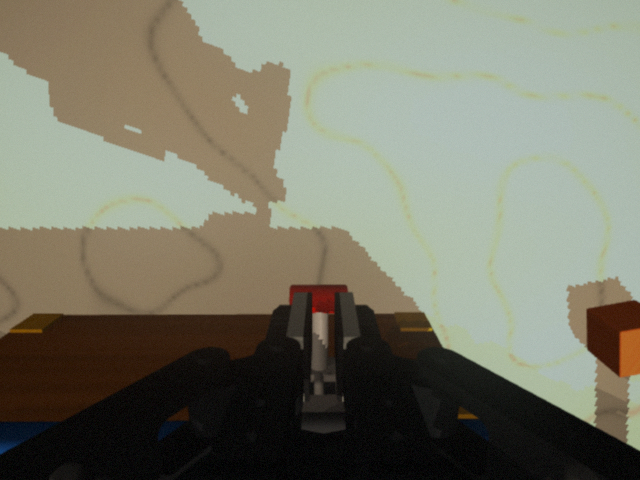

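The pads closed to the commanded 8.5 mm without gripping the bar. I check from the other cameras where the pads are relative to it.

```bash
python3 - <<'E'
from h import *
s=arm.sense();t=s['tcp_rot'];T=s['ee_pos']
g=T+.006*t[:,0];tip=T+.025*t[:,0]
def proj(p,X):
    E=np.linalg.inv(p['extrinsics']);c=E[:3,:3]@X+E[:3,3];K=p['camera_matrix']
    return (K[0,0]*c[0]/-c[2]+K[0,2]).round(1),(K[1,1]*-c[1]/-c[2]+K[1,2]).round(1)
for n in ['scene','side','wrist']:
    p=camera_params(n);print(n,'grasp',proj(p,g),'tip',proj(p,tip),'pull',proj(p,W((-119.5,55,72))))
ims=[]
for n,(u,v) in [('scene',(369,164)),('side',(298,386))]:
    im=camera(n);print(blobs(red(im),10));ims.append(cv2.resize(im[v-60:v+60,u-60:u+60,::-1],None,fx=3.3,fy=3.3,interpolation=cv2.INTER_CUBIC))
cv2.imwrite('pics/c5.png',np.hstack(ims))
E
```

```text
scene grasp (np.float64(368.9), np.float64(162.9)) tip (np.float64(368.2), np.float64(171.1)) pull (np.float64(368.3), np.float64(164.4))
side grasp (np.float64(298.1), np.float64(387.8)) tip (np.float64(298.5), np.float64(393.7)) pull (np.float64(298.7), np.float64(387.0))
wrist grasp (np.float64(320.5), np.float64(304.1)) tip (np.float64(320.7), np.float64(286.8)) pull (np.float64(315.0), np.float64(302.0))
[(np.int32(72), array([218.2, 276.9]))]
[(np.int32(40), array([392.2, 233.4])), (np.int32(12), array([297.2, 394.9]))]
```

View pics/c5.png

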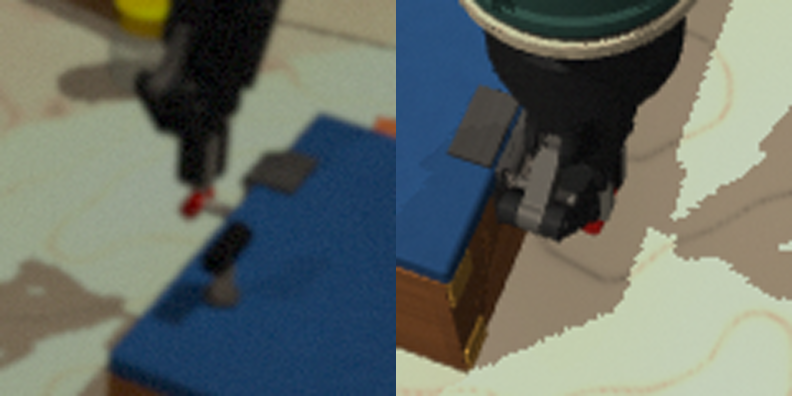

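```bash
python3 - <<'E'
from h import *
print(arm.tips_ahead,[a for a in dir(arm) if a[0]!='_'])
s=arm.sense();print(s['ee_pos'],s['tcp_rot'],s['opening'],s['joint_pos'])
c=camera('scene');d=camera('side')
cv2.imwrite('pics/s6.png',cv2.resize(c[110:210,300:430,::-1],None,fx=6,fy=6,interpolation=cv2.INTER_CUBIC))
E
```

```text
0.025 ['MotionError', 'sense', 'tips_ahead']
[0.46221759 0.24033376 0.07996259] [[ 0.00858042 -0.1679296   0.98576165]
 [ 0.00867269  0.98577336  0.1678561 ]
 [-0.99992558  0.00710893  0.00991475]] 0.00811403145593878 [-0.65620128  0.42773676  0.14460994  2.00134072 -0.09710712  0.70699956
  1.28823827]
```

View pics/s6.png

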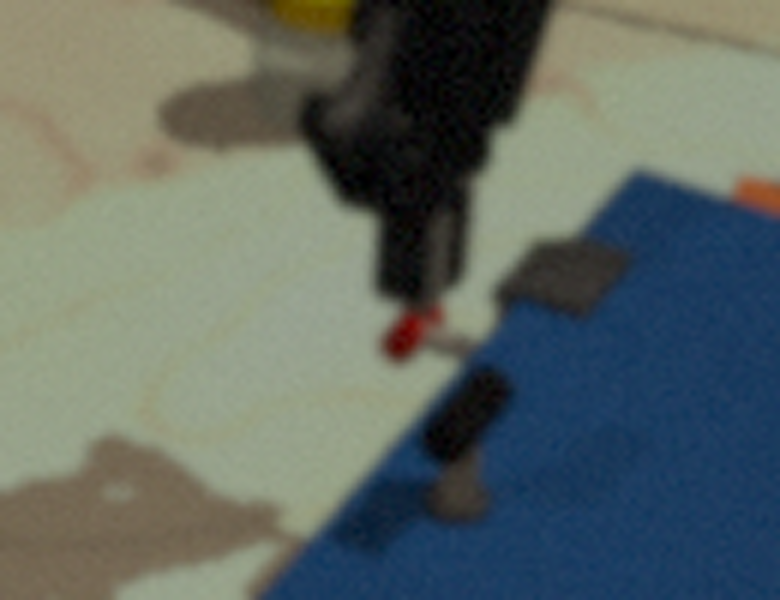

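The fingertips end at scene (368,160). The stated 25 mm predicts (368,171), so the real tips stand about 25 mm higher than that and the pads closed just above the bar. I'll open, go down about 24 mm, and look again.

```bash
python3 -m inch '[[[0,0,0,0,0.6],[0,0,0,0,0.6],[0,0,0,0,0.6],[12,-1,0,0,0.6],[12,0,0,0,0.6],[0,0,0,0,0.6]]]'
python3 - <<'E'
from h import *
rel((-119.5,55,72))
c=camera('scene');d=camera('side');w=camera('wrist')
a=cv2.resize(c[110:210,310:410,::-1],(400,400),interpolation=cv2.INTER_CUBIC)
b=cv2.resize(w[150:450,170:470,::-1],(400,400))
cv2.imwrite('pics/s7.png',np.hstack([a,b]))
E
```

```text
time_s: 4.8
ee_pos: [0.4622, 0.2393, 0.0537]
tcp_rot: [[0.008, -0.168, 0.986], [0.008, 0.986, 0.168], [-1.0, 0.007, 0.009]]
ft_force: [-0.6, 0.4, 0.1]
opening: 0.0513
t 4.8 grasp in chest [-119.7   56.2   47.7] jaw 0.02 tilt 0.65 F [-0.6  0.4  0.1] open 51.3
shift [-24.3  -1.1   0.4]
```

View pics/s7.png

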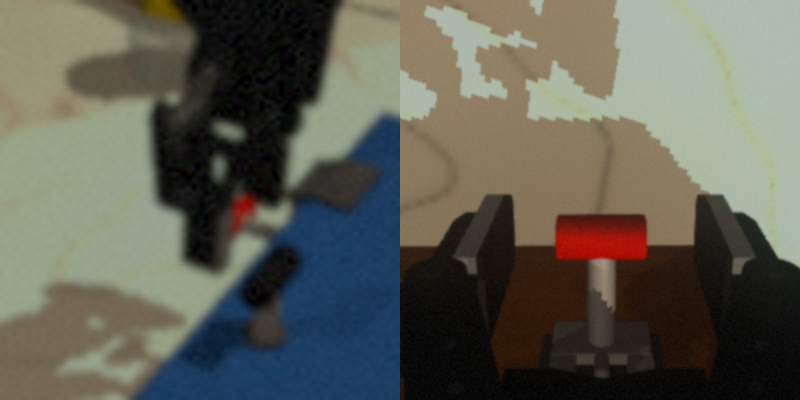

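The bar now sits between the pads, level with them. I close.

```bash
python3 -m inch '[[[0,0,0,0,0.1],[0,0,0,0,0.1],[0,0,0,0,0.1],[0,0,0,0,0.1]]]'
python3 - <<'E'
from h import *
rel((-119.5,55,72))
w=camera('wrist');cv2.imwrite('pics/w8.png',w[:,:,::-1])
E
```

```text
time_s: 5.45
ee_pos: [0.4632, 0.2388, 0.0556]
tcp_rot: [[0.01, -0.168, 0.986], [0.009, 0.986, 0.168], [-1.0, 0.007, 0.011]]
ft_force: [-1.5, -0.5, -1.2]
opening: 0.022
t 5.45 grasp in chest [-118.8   55.6   49.6] jaw -0.0 tilt 0.75 F [-1.5 -0.5 -1.2] open 22.0
shift [-22.4  -0.4  -0.4]
```

View pics/w8.png

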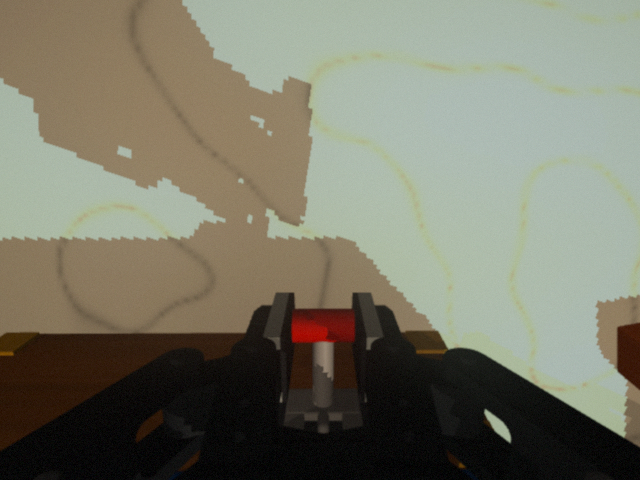

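The bar is gripped at 22 mm opening. Bar true z is 71, so the real grasp point lies about 16 mm behind the reported TCP. I start the hasp arc.

```bash
cat >> h.py <<'E'
G=-15.5
def arc(deg):
    a=np.radians(deg);return (-85.5-34*np.cos(a)-34*np.sin(a),55.5,105+34*np.sin(a)-34*np.cos(a))
def hasp(nxt=()):
    s=arm.sense();g=R.T@(s['ee_pos']+s['tcp_rot'][:,0]*G/1000-O)*1000
    dx,dz=g[0]+85.5,g[2]-105
    print('rad',np.hypot(dx,dz).round(1),'hasp deg',(np.degrees(np.arctan2(dz,-dx))+45).round(1))
    for d in nxt: rel(arc(d),G)
E
python3 -m inch '[[[-10,0,-8,0,0.1],[-12,0,-5,0,0.1],[-12,0,-2,0,0.1]]]'
python3 - <<'E'
from h import *
hasp([60,75])
E
```

```text
time_s: 5.88
ee_pos: [0.4491, 0.2364, 0.0909]
tcp_rot: [[0.014, -0.167, 0.986], [0.01, 0.986, 0.167], [-1.0, 0.007, 0.015]]
ft_force: [9.6, 2.1, -6.6]
opening: 0.0217
rad 48.0 hasp deg 46.7
t 5.88 grasp in chest [-133.4   55.4  106.4] jaw -0.05 tilt 0.97 F [ 9.6  2.1 -6.6] open 21.7
shift [-11.    0.2   1.7]
t 5.88 grasp in chest [-133.4   55.4  106.4] jaw -0.05 tilt 0.97 F [ 9.6  2.1 -6.6] open 21.7
shift [-22.5   0.3   6.6]
```

The radius holds at 48 mm and the hasp is at about 46°. Forces are small, so I continue.

```bash
python3 -m inch '[[[-11,0,2,0,0.1],[-12,0,5,0,0.1],[-10,0,8,0,0.1]]]'
python3 - <<'E'
from h import *
hasp([105,120,135])
E
```

```text
time_s: 6.25
ee_pos: [0.4597, 0.2381, 0.1252]
tcp_rot: [[0.007, -0.168, 0.986], [0.008, 0.986, 0.168], [-1.0, 0.006, 0.008]]
ft_force: [-16.5, -2.4, -1.0]
opening: 0.0216
rad 51.5 hasp deg 88.9
t 6.25 grasp in chest [-122.6   55.3  140.7] jaw 0.01 tilt 0.58 F [-16.5  -2.4  -1. ] open 21.6
shift [-5.9  0.2 13.1]
t 6.25 grasp in chest [-122.6   55.3  140.7] jaw 0.01 tilt 0.58 F [-16.5  -2.4  -1. ] open 21.6
shift [-10.6   0.3  24.7]
t 6.25 grasp in chest [-122.6   55.3  140.7] jaw 0.01 tilt 0.58 F [-16.5  -2.4  -1. ] open 21.6
shift [-12.1   0.3  37.2]
```

```bash
python3 -m inch '[[[-5,0,13,0,0.1],[-5,0,12,0,0.1],[-2,0,13,0,0.1]]]'
python3 - <<'E'
from h import *
hasp([150,165,172])
E
```

```text
time_s: 6.62
ee_pos: [0.4846, 0.2422, 0.1351]
tcp_rot: [[-0.022, -0.171, 0.985], [-0.001, 0.985, 0.171], [-1.0, 0.002, -0.022]]
ft_force: [-59.6, -10.2, 13.6]
opening: 0.0182
rad 47.0 hasp deg 121.0
t 6.62 grasp in chest [-96.8  55.3 150.6] jaw 0.18 tilt 1.24 F [-59.6 -10.2  13.6] open 18.2
shift [-1.4  0.1 23.7]
t 6.62 grasp in chest [-96.8  55.3 150.6] jaw 0.18 tilt 1.24 F [-59.6 -10.2  13.6] open 18.2
shift [ 3.2  0.1 35.4]
t 6.62 grasp in chest [-96.8  55.3 150.6] jaw 0.18 tilt 1.24 F [-59.6 -10.2  13.6] open 18.2
shift [ 6.3  0.1 40.4]
```

The force reads 60 N and the opening fell to 18 mm, so I stop and look.

```bash
python3 - <<'E'
from h import *
c=camera('scene');w=camera('wrist')
a=cv2.resize(c[100:200,320:420,::-1],(400,400),interpolation=cv2.INTER_CUBIC)
b=cv2.resize(w[150:450,170:470,::-1],(400,400))
cv2.imwrite('pics/s9.png',np.hstack([a,b]));d=camera('side');cv2.imwrite('pics/d9.png',cv2.resize(d[320:440,220:380,::-1],(800,600)))
s=arm.sense();print(s['ft_force'],s['opening'])
E
```

```text
[-6.93837637 -1.51032403  0.18985676] 0.008577120196417825
```

View pics/s9.png

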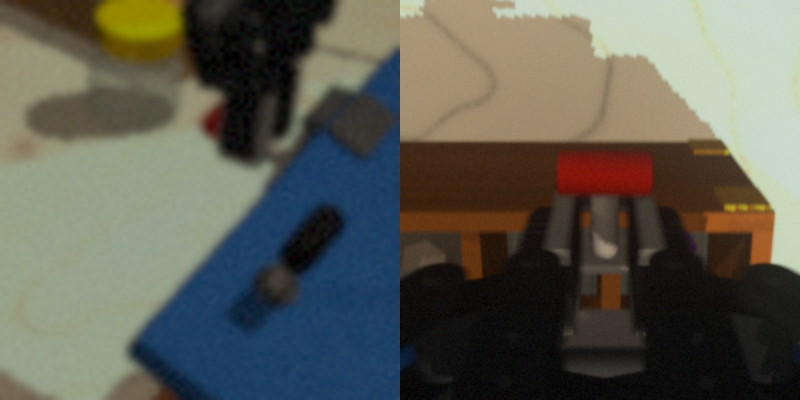

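View pics/d9.png

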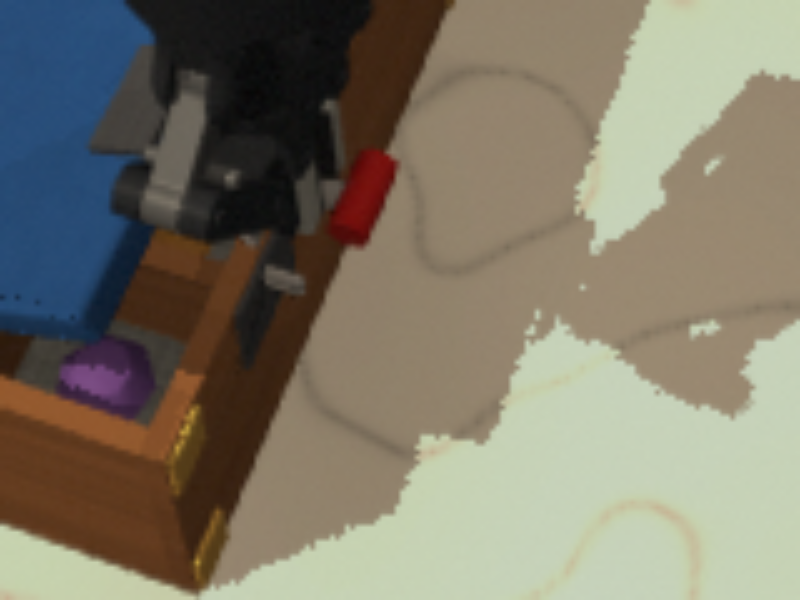

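The grip on the bar was so stiff that the lid came up with the hasp: the side view shows an open gap, and the bar slipped out at (365,195). The lid is stiff and only slightly up, so nothing is lost. I release, back off upward, and re-measure the lid angle and the pull.

```bash
python3 -m inch '[[[0,0,0,0,0.6],[0,0,0,0,0.6],[0,0,0,0,0.6],[-35,0,-4,0,0.6],[-35,0,-4,0,0.6],[0,0,-20,0,0.6],[0,0,0,0,0.6]]]'
python3 - <<'E'
from h import *
rel((-119.5,55,72),G)
for n in ['scene','side','wrist']:
    im=camera(n);cv2.imwrite(f'pics/{n}10.png',im[:,:,::-1]); print(n,blobs(red(im),10))
def proj(p,X):
    E=np.linalg.inv(p['extrinsics']);c=E[:3,:3]@X+E[:3,3];K=p['camera_matrix']
    return (K[0,0]*c[0]/-c[2]+K[0,2]).round(1),(K[1,1]*-c[1]/-c[2]+K[1,2]).round(1)
for f in [0,.1,.15,.2,.25,.3,.4]:
    L=lambda x,y,z:W((77.5+x*np.cos(f)+z*np.sin(f),y,95-x*np.sin(f)+z*np.cos(f)))
    print(f,'sideFL',proj(camera_params('side'),L(-158,120,14)),'sideFR',proj(camera_params('side'),L(-158,-120,14)),'sceneFR',proj(camera_params('scene'),L(-158,-120,14)),'scene hdl',proj(camera_params('scene'),L(-130,-55,44)))
E
```

```text
time_s: 7.65
ee_pos: [0.4639, 0.2388, 0.2108]
tcp_rot: [[-0.007, -0.17, 0.985], [0.004, 0.985, 0.17], [-1.0, 0.005, -0.006]]
ft_force: [0.1, 0.2, 0.1]
opening: 0.0513
t 7.65 grasp in chest [-118.1   55.3  226.3] jaw 0.12 tilt 0.44 F [0.1 0.2 0.1] open 51.3
shift [154.3  -1.1  -0.5]
scene [(np.int32(31), array([376.1, 127.1])), (np.int32(70), array([218.3, 276.7]))]
side [(np.int32(60), array([392.4, 231.7])), (np.int32(131), array([291.8, 359.1]))]
wrist [(np.int32(858), array([322.4, 268.9]))]
0 sideFL (np.float64(253.3), np.float64(408.8)) sideFR (np.float64(313.1), np.float64(276.6)) sceneFR (np.float64(340.2), np.float64(210.7)) scene hdl (np.float64(377.3), np.float64(179.2))
0.1 sideFL (np.float64(250.5), np.float64(403.2)) sideFR (np.float64(311.8), np.float64(270.3)) sceneFR (np.float64(341.9), np.float64(203.6)) scene hdl (np.float64(381.0), np.float64(173.7))
0.15 sideFL (np.float64(248.7), np.float64(400.2)) sideFR (np.float64(310.7), np.float64(267.0)) sceneFR (np.float64(343.0), np.float64(200.1)) scene hdl (np.float64(383.2), np.float64(171.2))
0.2 sideFL (np.float64(246.5), np.float64(397.1)) sideFR (np.float64(309.5), np.float64(263.7)) sceneFR (np.float64(344.5), np.float64(196.7)) scene hdl (np.float64(385.5), np.float64(168.7))
0.25 sideFL (np.float64(244.1), np.float64(393.9)) sideFR (np.float64(307.9), np.float64(260.3)) sceneFR (np.float64(346.1), np.float64(193.3)) scene hdl (np.float64(388.1), np.float64(166.3))
0.3 sideFL (np.float64(241.4), np.float64(390.6)) sideFR (np.float64(306.2), np.float64(256.8)) sceneFR (np.float64(348.1), np.float64(190.1)) scene hdl (np.float64(390.9), np.float64(164.1))
0.4 sideFL (np.float64(235.1), np.float64(383.7)) sideFR (np.float64(302.0), np.float64(249.8)) sceneFR (np.float64(352.7), np.float64(184.0)) scene hdl (np.float64(397.0), np.float64(160.1))
```

View pics/scene10.png

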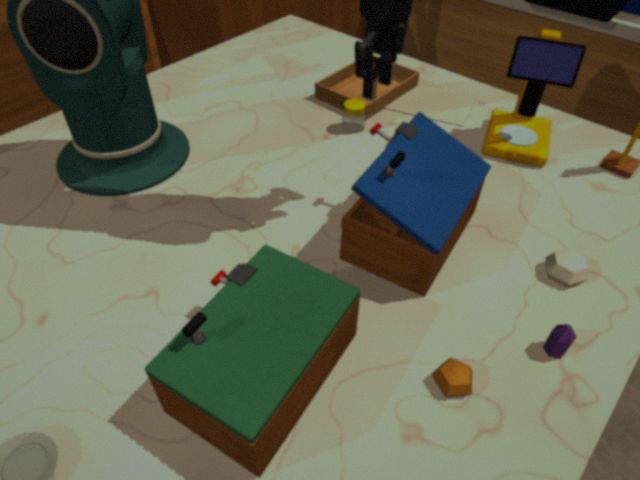

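View pics/side10.png

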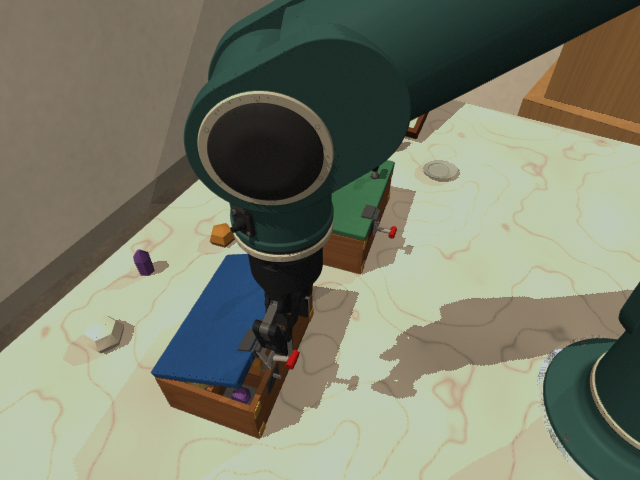

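View pics/wrist10.png

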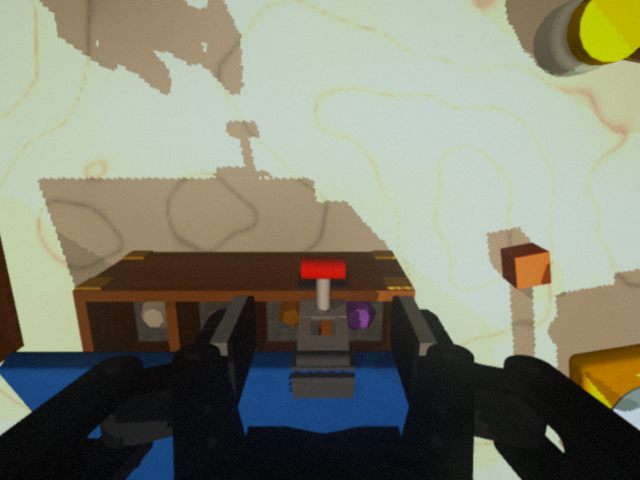

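The lid stands at about 0.4 rad, with the pull at scene (376,127) and side (292,359). My plan is to flip the hasp over now with a light grip, by commanding an opening close to the bar's width. Then I'll pinch the handle, lower the lid below 0.2 rad so step 1 is met, and raise it.

```bash
cat >> h.py <<'E'
def hinge(f): return np.array([77.5-163*np.cos(f)+10*np.sin(f),95+163*np.sin(f)+10*np.cos(f)])
def pullpt(f,th):
    a=f+th;h=hinge(f);return (h[0]-34*np.cos(a)-34*np.sin(a),55.5,h[1]+34*np.sin(a)-34*np.cos(a))
def hdl(f): return (77.5-130*np.cos(f)+44*np.sin(f),-55,95+130*np.sin(f)+44*np.cos(f))
E
python3 - <<'E'
from h import *
p,q=camera_params('scene'),camera_params('side')
P,e=tri(p,(376.1,127.4),q,(291.8,359.3));print((R.T@(P-O)*1000).round(1),e)
H,e=tri(p,(397.5,159.5),p,(397.5,159.5)) if 0 else (0,0)
for f in [.35,.4,.42,.45,.5]: print(f,np.round(pullpt(f,0),1))
rel((R.T@(P-O)*1000),G)
im=cv2.imread('pics/scene10.png')[:,:,::-1];print([b for b in blobs(dark(im),30) if b[0]<400 and b[1][0]>340])
E
```

```text
[-112.9   56.7  152.1] 0.0007153255545586744
0.35 [-115.8   55.5  140. ]
0.4 [-113.3   55.5  149.6]
0.42 [-112.2   55.5  153.4]
0.45 [-110.3   55.5  159.1]
0.5 [-106.9   55.5  168.4]
t 7.8 grasp in chest [-117.1   55.1  225.8] jaw 0.08 tilt 0.44 F [0.7 0.8 0.2] open 51.0
shift [73.8  1.2  4.6]
[(np.int32(111), array([396.9, 159.9]))]
```

```bash
python3 -m inch '[[[25,1,2,0,0.6],[25,0,1,0,0.6],[22,0,0,0,0.6],[0,0,0,0,0.6]]]'
python3 - <<'E'
from h import *
rel((-112.9,55.5,152),G)
w=camera('wrist');cv2.imwrite('pics/w11.png',w[:,:,::-1])
c=camera('scene');cv2.imwrite('pics/s11.png',cv2.resize(c[70:190,320:440,::-1],(600,600),interpolation=cv2.INTER_CUBIC))
E
```

```text
time_s: 8.3
ee_pos: [0.4692, 0.2405, 0.1355]
tcp_rot: [[-0.007, -0.168, 0.986], [0.003, 0.986, 0.168], [-1.0, 0.004, -0.006]]
ft_force: [-0.5, 0.1, 0.2]
opening: 0.0512
t 8.3 grasp in chest [-112.6   56.1  151. ] jaw 0.02 tilt 0.42 F [-0.5  0.1  0.2] open 51.2
shift [-1.  -0.6 -0.3]
```

View pics/w11.png

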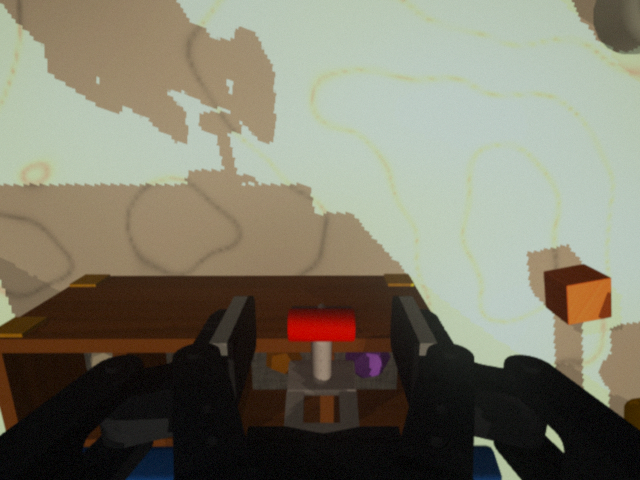

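View pics/s11.png

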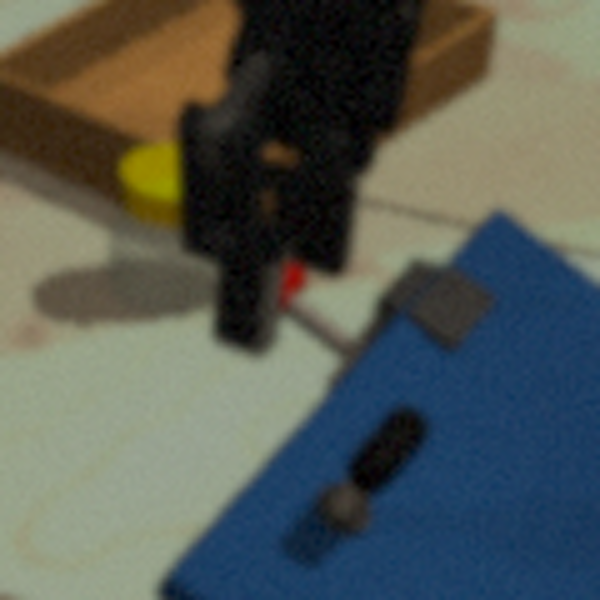

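```bash
python3 -m inch '[[[0,0,0,0,0.27],[0,0,0,0,0.27],[0,0,0,0,0.27],[0,0,0,0,0.27]]]'
python3 - <<'E'
from h import *
rel((-112.9,55.5,152),G)
for d in range(15,180,15): print(d,np.round(np.subtract(pullpt(.41,np.radians(d)),pullpt(.41,np.radians(d-15))),1))
E
```

```text
time_s: 8.9
ee_pos: [0.4706, 0.24, 0.1391]
tcp_rot: [[-0.003, -0.167, 0.986], [0.004, 0.986, 0.167], [-1.0, 0.004, -0.002]]
ft_force: [-2.0, -0.4, -1.9]
opening: 0.0236
t 8.9 grasp in chest [-111.4   55.4  154.6] jaw -0.01 tilt 0.29 F [-2.  -0.4 -1.9] open 23.6
shift [ 2.7  0.1 -1.5]
15 [-3.   0.  12.2]
30 [ 0.2  0.  12.6]
45 [ 3.5  0.  12.1]
60 [ 6.5  0.  10.8]
75 [9.  0.  8.7]
90 [11.   0.   6.1]
105 [12.2  0.   3. ]
120 [12.6  0.  -0.2]
135 [12.1  0.  -3.5]
150 [10.8  0.  -6.5]
165 [ 8.7  0.  -9. ]
```

```bash
python3 -m inch '[[[-11,0,-3,0,0.27],[-12,0,0,0,0.27],[-12,0,3,0,0.27]]]'
python3 - <<'E'
from h import *
rel(pullpt(.41,np.radians(60)),G)
w=camera('wrist');cv2.imwrite('pics/w12.png',w[150:450,170:470,::-1]);
c=camera('scene');cv2.imwrite('pics/s12.png',cv2.resize(c[70:190,320:440,::-1],(500,500),interpolation=cv2.INTER_CUBIC))
c=camera('side');cv2.imwrite('pics/d12.png',c[280:440,160:400,::-1])
E
```

```text
time_s: 9.28
ee_pos: [0.471, 0.2401, 0.1766]
tcp_rot: [[-0.002, -0.167, 0.986], [0.004, 0.986, 0.167], [-1.0, 0.005, -0.001]]
ft_force: [3.9, -0.7, -4.6]
opening: 0.0235
t 9.28 grasp in chest [-111.    55.4  192.1] jaw -0.01 tilt 0.28 F [ 3.9 -0.7 -4.6] open 23.5
shift [-6.9  0.2  5.3]
```

View pics/w12.png

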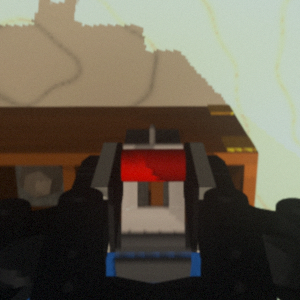

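View pics/s12.png

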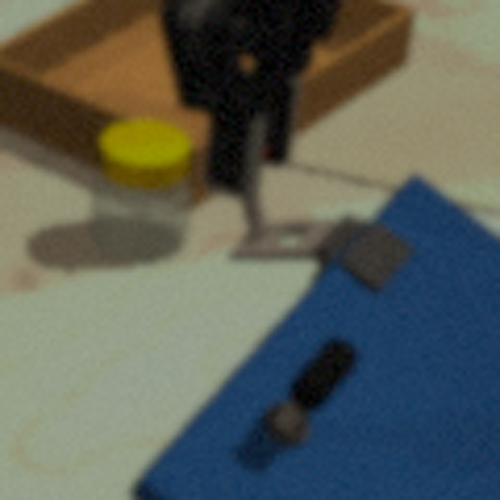

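The light grip works: the strap now stands straight out in the scene view and the lid has not moved. I continue.

```bash
python3 -m inch '[[[-8,0,7,0,0.27],[-8,0,9,0,0.27],[-6,0,11,0,0.27]]]'
python3 - <<'E'
from h import *
rel(pullpt(.41,np.radians(105)),G)
w=camera('wrist');a=cv2.resize(w[150:450,170:470,::-1],(400,400))
c=camera('scene');b=cv2.resize(c[60:180,320:440,::-1],(400,400),interpolation=cv2.INTER_CUBIC)
cv2.imwrite('pics/s13.png',np.hstack([a,b]))
E
```

```text
time_s: 9.8
ee_pos: [0.4954, 0.2442, 0.1972]
tcp_rot: [[-0.009, -0.168, 0.986], [0.002, 0.986, 0.168], [-1.0, 0.004, -0.008]]
ft_force: [-3.0, -1.9, 0.4]
opening: 0.0235
t 9.8 grasp in chest [-86.1  55.4 212.7] jaw 0.04 tilt 0.51 F [-3.  -1.9  0.4] open 23.5
shift [-4.3  0.1 12.6]
```

View pics/s13.png

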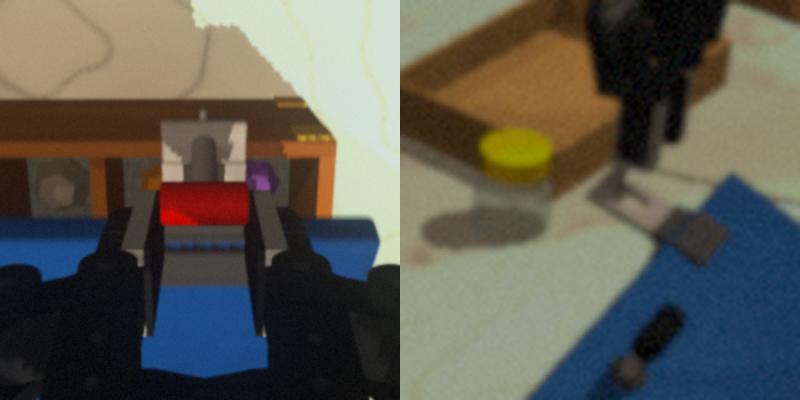

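```bash
python3 -m inch '[[[-4,0,12,0,0.27],[0,0,13,0,0.27],[3,0,12,0,0.27]]]'
python3 - <<'E'
from h import *
rel(pullpt(.41,np.radians(150)),G)
rel(pullpt(.41,np.radians(165)),G)
w=camera('wrist');a=cv2.resize(w[150:450,170:470,::-1],(400,400))
c=camera('scene');b=cv2.resize(c[60:180,320:440,::-1],(400,400),interpolation=cv2.INTER_CUBIC)
cv2.imwrite('pics/s14.png',np.hstack([a,b]))
E
```

```text
time_s: 10.28
ee_pos: [0.5336, 0.2508, 0.1977]
tcp_rot: [[-0.007, -0.168, 0.986], [0.003, 0.986, 0.168], [-1.0, 0.004, -0.007]]
ft_force: [-0.1, -1.1, 0.4]
opening: 0.0239
t 10.28 grasp in chest [-47.4  55.5 213.2] jaw 0.03 tilt 0.45 F [-0.1 -1.1  0.4] open 23.9
shift [6.3 0.  9.3]
t 10.28 grasp in chest [-47.4  55.5 213.2] jaw 0.03 tilt 0.45 F [-0.1 -1.1  0.4] open 23.9
shift [15.3 -0.  18.1]
```

View pics/s14.png

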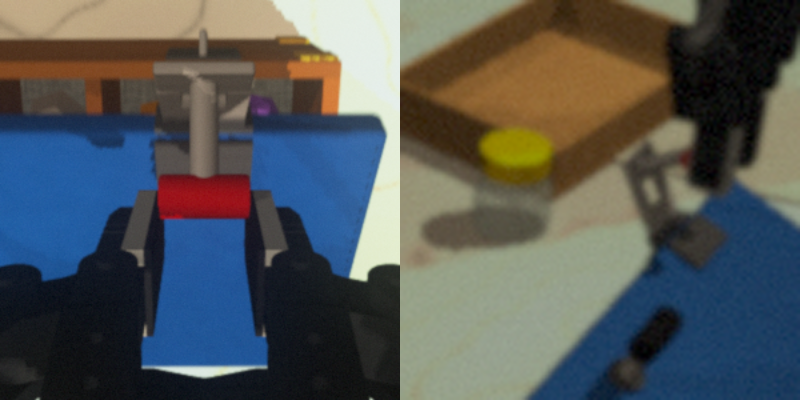

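```bash
python3 -m inch '[[[6,0,10,0,0.27],[8,0,9,0,0.27],[9,0,5,0,0.27],[0,0,0,0,0.27]]]'
python3 - <<'E'
from h import *
rel(pullpt(.41,np.radians(180)),G)
w=camera('wrist');a=cv2.resize(w[150:450,170:470,::-1],(400,400))
c=camera('scene');b=cv2.resize(c[60:180,320:440,::-1],(400,400),interpolation=cv2.INTER_CUBIC)
cv2.imwrite('pics/s15.png',np.hstack([a,b]))
E
```

```text
time_s: 10.88
ee_pos: [0.5585, 0.255, 0.1713]
tcp_rot: [[-0.008, -0.168, 0.986], [0.002, 0.986, 0.168], [-1.0, 0.004, -0.008]]
ft_force: [-1.7, -0.6, -1.7]
opening: 0.0235
t 10.88 grasp in chest [-22.1  55.5 186.8] jaw 0.01 tilt 0.49 F [-1.7 -0.6 -1.7] open 23.5
shift [ 0.1  0.  -1.2]
```

View pics/s15.png

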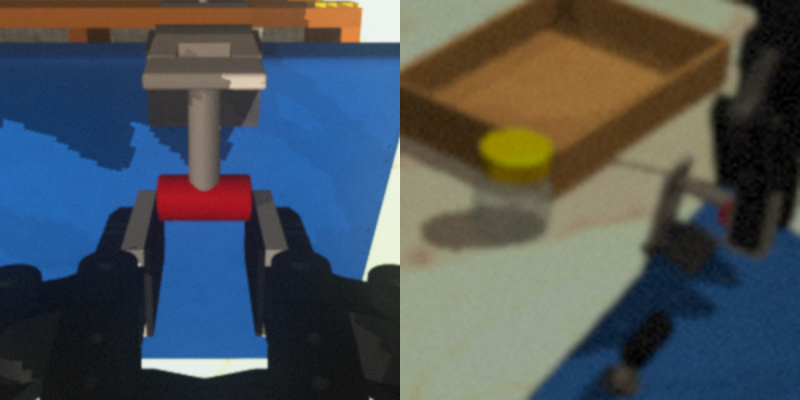

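The hasp is about upright to the lid and leaning back past centre. I release it and lift clear.

```bash
python3 -m inch '[[[0,0,0,0,0.6],[0,0,0,0,0.6],[0,0,0,0,0.6],[-30,0,0,0,0.6],[-40,0,0,0,0.6],[-20,0,0,0,0.6],[0,0,0,0,0.6]]]'
python3 - <<'E'
from h import *
rel(hdl(.41),G)
for n in ['scene','side','wrist']:
    im=camera(n);cv2.imwrite(f'pics/{n}16.png',im[:,:,::-1]); print(n,blobs(red(im),10),[b for b in blobs(dark(im),40) if b[0]<600 and b[1][0]>150])
E
```

```text
time_s: 11.85
ee_pos: [0.5587, 0.2552, 0.2658]
tcp_rot: [[-0.007, -0.169, 0.986], [0.003, 0.986, 0.169], [-1.0, 0.005, -0.006]]
ft_force: [-0.3, -0.5, -1.0]
opening: 0.0509
t 11.85 grasp in chest [-21.9  55.6 281.3] jaw 0.05 tilt 0.43 F [-0.3 -0.5 -1. ] open 50.9
shift [  93.7 -111.    -1.8]
scene [(np.int32(43), array([425.4, 130.3])), (np.int32(71), array([218.3, 276.8]))] [(np.int32(109), array([393.5, 162. ])), (np.int32(245), array([193.6, 324.9]))]
side [(np.int32(36), array([391. , 121.7])), (np.int32(50), array([392.4, 231. ])), (np.int32(97), array([230.9, 330.5]))] [(np.int32(280), array([388.4,  48.9])), (np.int32(350), array([343.2, 115.2])), (np.int32(76), array([407.4, 133.3])), (np.int32(42), array([206.4, 153.2])), (np.int32(315), array([194.4, 172.9])), (np.int32(71), array([375.9, 164.4])), (np.int32(156), array([266.1, 270.1])), (np.int32(95), array([626.2, 321.3])), (np.int32(75), array([270.7, 383.2]))]
wrist [(np.int32(545), array([321.9, 242.1]))] []
```

View pics/scene16.png

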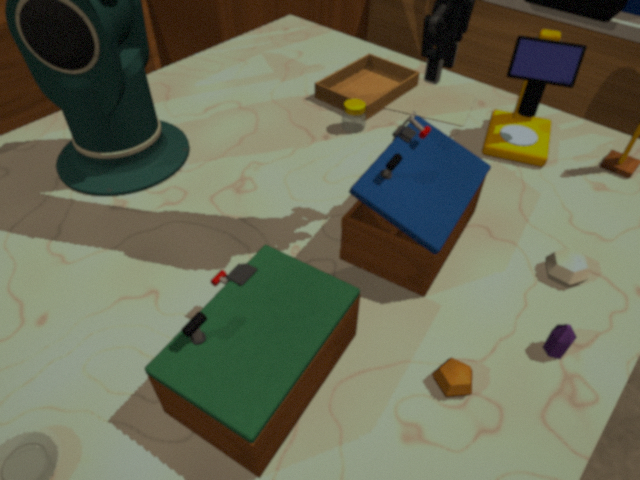

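View pics/wrist16.png

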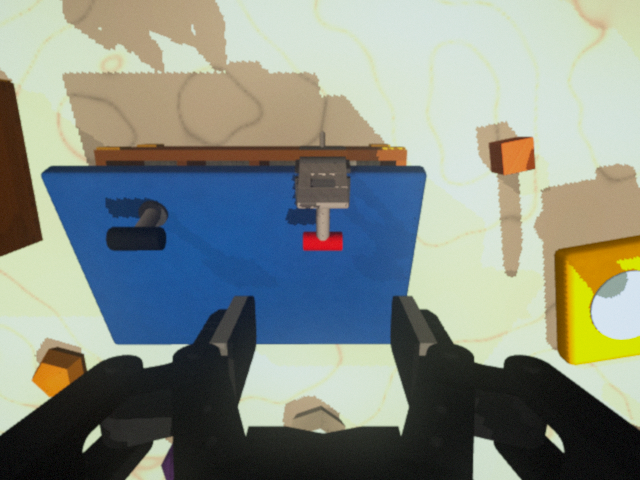

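The hasp leans back over the lid, with the pull at scene (425,130). The handle is at scene (393.5,162), side (266,270) and wrist (136,239). I triangulate it and go there.

```bash
python3 - <<'E'
from h import *
p,q=camera_params('scene'),camera_params('side')
H,e=tri(p,(393.5,162),q,(266.1,270.1));c=R.T@(H-O)*1000;print(c.round(1),e)
P,e=tri(p,(425.4,130.3),q,(230.9,330.5));print('pull',(R.T@(P-O)*1000).round(1),e)
for f in [.3,.35,.4]: print(f,np.round(hdl(f),1),'pull',np.round(pullpt(f,3.3),1))
rel(c,G)
E
python3 -m inch '[[[0,-50,0,0,0.6],[0,-50,0,0,0.6],[0,-10,0,0,0.6],[0,0,0,0,0.6]]]'
python3 - <<'E'
from h import *
rel((-45,-55,187),G)
cv2.imwrite('pics/w17.png',camera('wrist')[:,:,::-1])
E
```

```text
[-30.  -54.7 180.6] 0.0002895230293905077
pull [-25.5  55.6 176.7] 0.00034231381419053684
0.3 [-33.7 -55.  175.5] pull [-29.7  55.5 168.2]
0.35 [-29.5 -55.  180.9] pull [-25.9  55.5 173.4]
0.4 [-25.1 -55.  186.2] pull [-21.9  55.5 178.5]
t 12.0 grasp in chest [-22.8  55.3 279. ] jaw 0.05 tilt 0.57 F [-0.2  0.  -0.4] open 51.0
shift [  98.1 -110.4   -6.4]
time_s: 12.5
ee_pos: [0.5752, 0.1442, 0.2588]
tcp_rot: [[-0.015, -0.17, 0.985], [-0.0, 0.985, 0.17], [-1.0, 0.002, -0.015]]
ft_force: [0.1, -0.3, -0.3]
opening: 0.0511
t 12.5 grasp in chest [-24.1 -56.6 274.3] jaw 0.16 tilt 0.87 F [ 0.1 -0.3 -0.3] open 51.1
shift [ 87.6   1.4 -19.6]
```

View pics/w17.png

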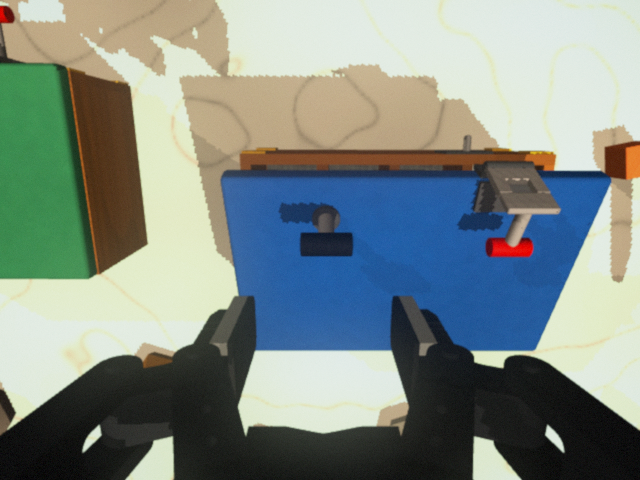

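Lid angle is 0.35 rad and the handle is at (-30,-55,181). I descend on it.

```bash
python3 -m inch '[[[30,1,-3,0,0.65],[30,0,-3,0,0.65],[20,0,0,0,0.65],[10,0,0,0,0.65],[0,0,0,0,0.65]]]'
python3 - <<'E'
from h import *
rel((-30,-54.7,180.6),G)
w=camera('wrist');a=cv2.resize(w[150:450,170:470,::-1],(400,400))
c=camera('scene');b=cv2.resize(c[90:210,330:450,::-1],(400,400),interpolation=cv2.INTER_CUBIC)
cv2.imwrite('pics/s18.png',np.hstack([a,b]))
E
```

```text
time_s: 13.18
ee_pos: [0.5661, 0.1519, 0.1654]
tcp_rot: [[-0.016, -0.179, 0.984], [0.001, 0.984, 0.179], [-1.0, 0.004, -0.016]]
ft_force: [0.2, 0.4, -0.2]
opening: 0.056
t 13.18 grasp in chest [-31.7 -47.5 180.9] jaw 0.66 tilt 0.93 F [ 0.2  0.4 -0.2] open 56.0
shift [ 0.3 -7.2  1.6]
```

View pics/s18.png

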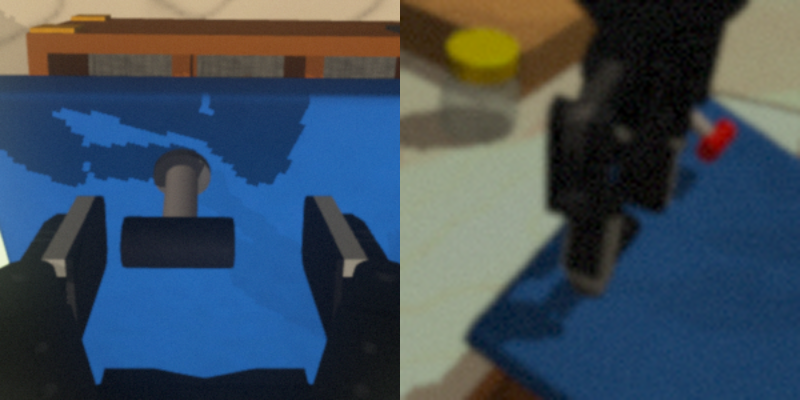

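```bash
python3 -m inch '[[[0,-7,1,0,0.65],[0,0,0,0,0.3],[0,0,0,0,0.3],[0,0,0,0,0.3],[0,0,0,0,0.3]]]'
python3 - <<'E'
from h import *
rel((-30,-54.7,180.6),G)
a=np.array(hdl(.35))
for f in [.28,.21,.14,.07,.02]: b=np.array(hdl(f));print(f,(b-a).round(1));a=b
E
```

```text
time_s: 13.9
ee_pos: [0.5695, 0.1452, 0.1681]
tcp_rot: [[-0.013, -0.179, 0.984], [0.004, 0.984, 0.179], [-1.0, 0.006, -0.012]]
ft_force: [-0.7, -0.0, -2.9]
opening: 0.0283
t 13.9 grasp in chest [-29.5 -54.6 183.6] jaw 0.66 tilt 0.77 F [-0.7 -0.  -2.9] open 28.3
shift [ 3.  -0.1 -0.4]
0.28 [-5.7  0.  -7.7]
0.21 [-5.2  0.  -8.1]
0.14 [-4.6  0.  -8.4]
0.07 [-4.   0.  -8.7]
0.02 [-2.5  0.  -6.4]
```

Gripped at 28 mm. I lower the lid along its arc.

```bash
python3 -m inch '[[[9,0,-6,0,0.3],[9,0,-5,0,0.3],[9,0,-5,0,0.3],[9,0,-4,0,0.3]]]'
python3 - <<'E'
from h import *
rel(hdl(.03),G);rel(hdl(0.1),G)
w=camera('wrist');a=cv2.resize(w[150:450,170:470,::-1],(400,400))
c=camera('scene');b=cv2.resize(c[90:210,330:450,::-1],(400,400),interpolation=cv2.INTER_CUBIC)
cv2.imwrite('pics/s19.png',np.hstack([a,b]))
E
```

```text
time_s: 14.4
ee_pos: [0.5485, 0.1417, 0.1336]
tcp_rot: [[-0.012, -0.178, 0.984], [0.005, 0.984, 0.178], [-1.0, 0.007, -0.011]]
ft_force: [-6.7, -0.9, 7.7]
opening: 0.0282
t 14.4 grasp in chest [-50.9 -54.7 149.1] jaw 0.63 tilt 0.75 F [-6.7 -0.9  7.7] open 28.2
shift [ 6.2 -0.4 -0.2]
t 14.4 grasp in chest [-50.9 -54.7 149.1] jaw 0.63 tilt 0.75 F [-6.7 -0.9  7.7] open 28.2
shift [-2.7 -0.4  3.4]
```

View pics/s19.png

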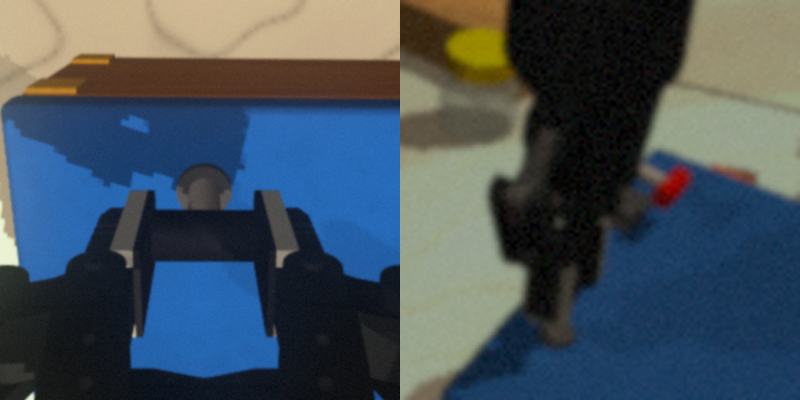

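The lid is near shut, with the hasp still folded back (red pull at (672,187) in the picture). I press a little further and dwell.

```bash
python3 -m inch '[[[6,0,-1,0,0.3],[0,0,0,0,0.3],[0,0,0,0,0.3],[0,0,0,0,0.3]]]'
python3 - <<'E'
from h import *
rel(hdl(0.0),G)
for n in ['scene','side']:
    im=camera(n);cv2.imwrite(f'pics/{n}20.png',im[:,:,::-1]);print(n,blobs(red(im),10))
def proj(p,X):
    E=np.linalg.inv(p['extrinsics']);c=E[:3,:3]@X+E[:3,3];K=p['camera_matrix']
    return (K[0,0]*c[0]/-c[2]+K[0,2]).round(1),(K[1,1]*-c[1]/-c[2]+K[1,2]).round(1)
for f in [0,.1,.2]: print(f,[[proj(camera_params(n),W(pullpt(f,t))) for t in (2.8,3.3)] for n in ('scene','side')])
E
```

```text
time_s: 15.0
ee_pos: [0.546, 0.1412, 0.127]
tcp_rot: [[-0.016, -0.178, 0.984], [0.004, 0.984, 0.178], [-1.0, 0.007, -0.015]]
ft_force: [-2.7, -0.1, -3.7]
opening: 0.0279
t 15.0 grasp in chest [-53.4 -54.6 142.5] jaw 0.61 tilt 0.93 F [-2.7 -0.1 -3.7] open 27.9
shift [ 3.5 -0.4  1. ]
scene [(np.int32(46), array([410.5, 146.7])), (np.int32(84), array([218.2, 276.5]))]
side [(np.int32(29), array([391.5, 120.9])), (np.int32(44), array([392.5, 230.6])), (np.int32(103), array([248. , 349.4]))]
0 [[(np.float64(400.8), np.float64(137.9)), (np.float64(409.5), np.float64(148.7))], [(np.float64(259.5), np.float64(349.7)), (np.float64(248.7), np.float64(351.5))]]
0.1 [[(np.float64(405.2), np.float64(131.9)), (np.float64(413.0), np.float64(143.5))], [(np.float64(254.4), np.float64(343.1)), (np.float64(244.8), np.float64(346.1))]]
0.2 [[(np.float64(410.4), np.float64(126.3)), (np.float64(417.1), np.float64(138.6))], [(np.float64(248.3), np.float64(336.3)), (np.float64(240.0), np.float64(340.5))]]
```

View pics/scene20.png

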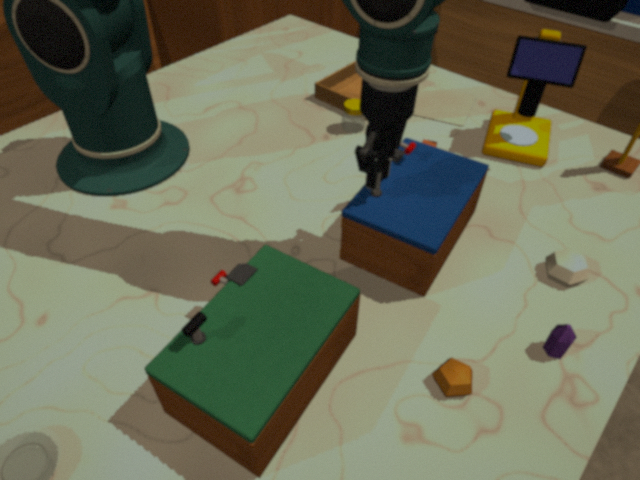

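The lid is at about 0.04 rad with the hasp at its stop (~3.3 rad), held for more than 0.2 s. Now I raise the lid.

```bash
python3 -m inch '[[[-13,0,6,0,0.25],[-12,0,7,0,0.25],[-11,0,8,0,0.25],[-10,0,9,0,0.25]]]'
python3 - <<'E'
from h import *
for f in (.5,.6,.7,.8): rel(hdl(f),G+0)
E
```

```text
time_s: 15.6
ee_pos: [0.5749, 0.1462, 0.1728]
tcp_rot: [[-0.023, -0.178, 0.984], [0.002, 0.984, 0.178], [-1.0, 0.006, -0.022]]
ft_force: [5.4, 3.5, -18.0]
opening: 0.0279
t 15.6 grasp in chest [-23.9 -54.6 188.3] jaw 0.62 tilt 1.33 F [  5.4   3.5 -18. ] open 27.9
shift [-7.9 -0.4  8.2]
t 15.6 grasp in chest [-23.9 -54.6 188.3] jaw 0.62 tilt 1.33 F [  5.4   3.5 -18. ] open 27.9
shift [-16.9  -0.5  18.6]
t 15.6 grasp in chest [-23.9 -54.6 188.3] jaw 0.62 tilt 1.33 F [  5.4   3.5 -18. ] open 27.9
shift [-24.8  -0.6  29.8]
t 15.6 grasp in chest [-23.9 -54.6 188.3] jaw 0.62 tilt 1.33 F [  5.4   3.5 -18. ] open 27.9
shift [-31.6  -0.7  41.7]
```

```bash
python3 -m inch '[[[-9,0,9,0,0.25],[-9,0,10,0,0.25],[-8,0,11,0,0.25],[-7,0,12,0,0.25]]]'
python3 - <<'E'
from h import *
for f in (.8,.9,1.,1.1,1.2): rel(hdl(f),G+0)
E
```

```text
time_s: 16.1
ee_pos: [0.6193, 0.1538, 0.2054]
tcp_rot: [[-0.025, -0.179, 0.984], [0.001, 0.984, 0.179], [-1.0, 0.005, -0.025]]
ft_force: [2.2, 0.5, -23.6]
opening: 0.0282
t 16.1 grasp in chest [ 21.1 -54.5 220.9] jaw 0.64 tilt 1.44 F [  2.2   0.5 -23.6] open 28.2
shift [ 2.  -0.5 -2.6]
t 16.1 grasp in chest [ 21.1 -54.5 220.9] jaw 0.64 tilt 1.44 F [  2.2   0.5 -23.6] open 28.2
shift [-3.5 -0.6 10. ]
t 16.1 grasp in chest [ 21.1 -54.5 220.9] jaw 0.64 tilt 1.44 F [  2.2   0.5 -23.6] open 28.2
shift [-7.8 -0.7 23. ]
t 16.1 grasp in chest [ 21.1 -54.5 220.9] jaw 0.64 tilt 1.44 F [  2.2   0.5 -23.6] open 28.2
shift [-10.8  -0.9  36.4]
t 16.1 grasp in chest [ 21.1 -54.5 220.9] jaw 0.64 tilt 1.44 F [  2.2   0.5 -23.6] open 28.2
shift [-12.5  -1.   50. ]
```

```bash
python3 -m inch '[[[-3,0,11,0,0.25],[-4,0,13,0,0.25],[-3,0,13,0,0.25]]]'
python3 - <<'E'
from h import *
for f in (1.1,1.2,1.3,1.4): rel(hdl(f),G+0)
w=camera('wrist');a=cv2.resize(w[150:450,170:470,::-1],(400,400))
c=camera('scene');b=cv2.resize(c[60:200,360:500,::-1],(400,400),interpolation=cv2.INTER_CUBIC)
cv2.imwrite('pics/s21.png',np.hstack([a,b]))
E
```

```text
time_s: 16.48
ee_pos: [0.6573, 0.1603, 0.2155]
tcp_rot: [[-0.028, -0.178, 0.984], [-0.0, 0.984, 0.179], [-1.0, 0.005, -0.027]]
ft_force: [-5.8, -0.0, -13.1]
opening: 0.027
t 16.48 grasp in chest [ 59.7 -54.5 231. ] jaw 0.63 tilt 1.59 F [ -5.8  -0.  -13.1] open 27.0
shift [ 0.3 -0.5 -2. ]
t 16.48 grasp in chest [ 59.7 -54.5 231. ] jaw 0.63 tilt 1.59 F [ -5.8  -0.  -13.1] open 27.0
shift [-1.4 -0.7 11.7]
t 16.48 grasp in chest [ 59.7 -54.5 231. ] jaw 0.63 tilt 1.59 F [ -5.8  -0.  -13.1] open 27.0
shift [-1.7 -0.8 25.4]
t 16.48 grasp in chest [ 59.7 -54.5 231. ] jaw 0.63 tilt 1.59 F [ -5.8  -0.  -13.1] open 27.0
shift [-0.6 -1.  39.1]
```

View pics/s21.png

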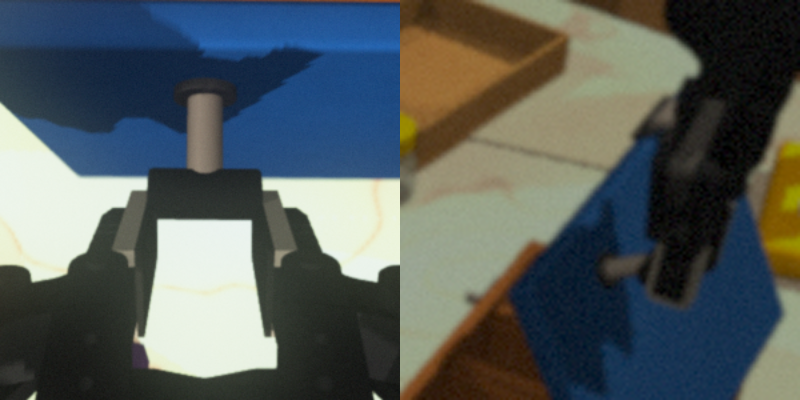

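```bash
python3 -m inch '[[[-1,0,13,0,0.25],[0,0,13,0,0.25],[0,0,4,0,0.25],[0,0,0,0,0.25],[0,0,0,0,0.25]]]'
python3 - <<'E'
from h import *
for f in (1.3,): rel(hdl(f),G+0)
E
```

```text
time_s: 17.2
ee_pos: [0.6876, 0.1655, 0.2171]
tcp_rot: [[-0.026, -0.177, 0.984], [0.0, 0.984, 0.177], [-1.0, 0.005, -0.025]]
ft_force: [-0.1, 1.8, -10.1]
opening: 0.0267
t 17.2 grasp in chest [ 90.5 -54.4 232.6] jaw 0.56 tilt 1.49 F [ -0.1   1.8 -10.1] open 26.7
shift [ 0.7 -0.5 -5.4]
```

Lid is at about 1.33 rad. I let go and lift clear.

```bash
python3 -m inch '[[[0,0,0,0,0.6],[0,0,0,0,0.6],[0,0,0,0,0.6],[-25,0,2,0,0.6],[-40,0,2,0,0.6],[-40,0,0,0,0.6],[-40,0,0,0,0.6],[0,0,0,0,0.6]]]'
python3 - <<'E'
from h import *
rel(hdl(1.3),G)
for n in ['scene','side']:
    im=camera(n);cv2.imwrite(f'pics/{n}22.png',im[:,:,::-1]);print(n,blobs(red(im),10),[b for b in blobs(dark(im),40) if b[0]<400 and b[1][0]>150])
E
```

```text
time_s: 18.2
ee_pos: [0.6964, 0.1658, 0.3712]
tcp_rot: [[-0.017, -0.178, 0.984], [0.002, 0.984, 0.178], [-1.0, 0.005, -0.017]]
ft_force: [0.4, -0.2, 0.1]
opening: 0.0511
t 18.2 grasp in chest [ 99.  -55.6 386.7] jaw 0.59 tilt 1.0 F [ 0.4 -0.2  0.1] open 51.1
shift [154.9  -0.  -11.3]
scene [(np.int32(36), array([494.8, 120.9]))] [(np.int32(159), array([471.3, 155.8])), (np.int32(40), array([247.6, 275.7])), (np.int32(251), array([193.6, 324.6]))]
side [(np.int32(26), array([391.7, 120.6])), (np.int32(36), array([154.8, 291.8]))] [(np.int32(310), array([384.7,  48.7])), (np.int32(358), array([342.5, 115. ])), (np.int32(80), array([407.1, 133.3])), (np.int32(74), array([375.8, 164.4])), (np.int32(48), array([371.7, 226.9])), (np.int32(148), array([196.1, 229.3])), (np.int32(152), array([631.8, 313.7])), (np.int32(53), array([616.3, 343.8])), (np.int32(138), array([216.7, 350.2])), (np.int32(80), array([270.7, 383.7]))]
```

View pics/scene22.png

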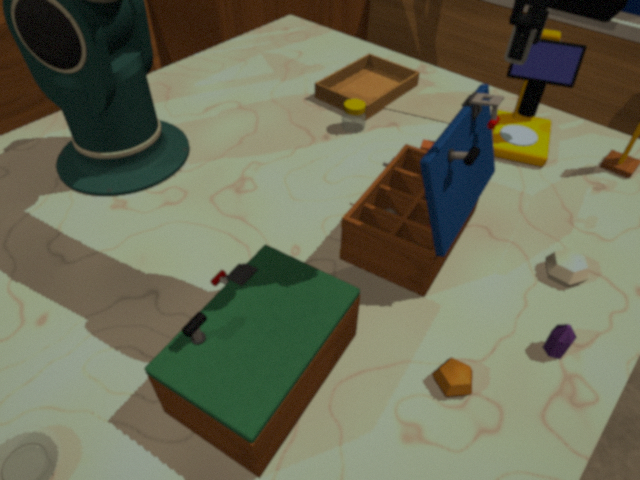

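View pics/side22.png

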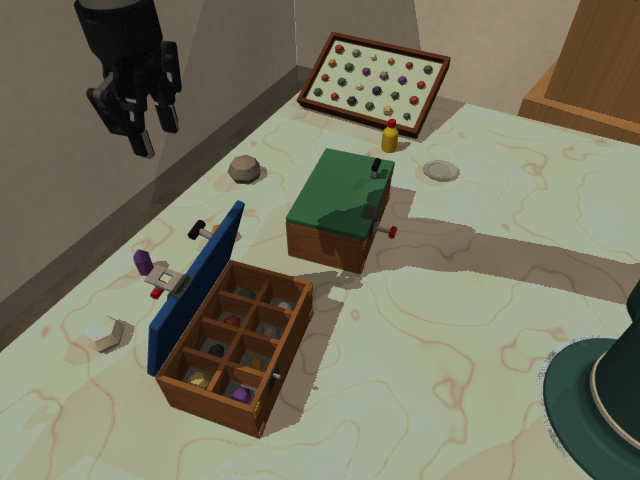

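```bash
python3 - <<'E'
from h import *
p,q=camera_params('scene'),camera_params('side')
H,e=tri(p,(470.5,155.5),q,(196.1,229.3));c=R.T@(H-O)*1000
f=np.arctan2(c[2]-95,-(c[0]-77.5))-np.arctan2(44,130);print('handle',c.round(1),e,'lid',f)
P,e=tri(p,(494.3,122),q,(154.8,292.5));c=R.T@(P-O)*1000;h=hinge(f)
print('pull',c.round(1),e,'hasp',(np.arctan2(c[2]-h[1],-(c[0]-h[0]))+np.pi/4-f)%(2*np.pi))
from cell import finish_job
if f>1.15: finish_job();print('handed in')
E
```

```text
handle [ 76.5 -54.6 232.9] 0.0015828747610304842 lid 1.2373558150297184
pull [ 75.4  60.  223.5] 0.002277786132184339 hasp 3.2935508532550433
the job is handed in; nothing more can be done
handed in
```

The blue chest is open: the hasp is folded back over the lid, the lid stands by itself, and the gripper is clear. I handed the job in after about 18 s on the robot's clock, against the 51 s limit.

- **Final state:** triangulating the handle and pull in the last pictures gives the lid at about 1.24 rad (needs more than 1.05). The hasp is at about 3.29 rad, at its stop (needs more than 2.8).
- **Order of steps:** just before the final raise, the lid measured about 0.04 rad with the hasp already folded. I held that for about 0.4 s before opening the lid.
- **Green chest:** nothing was moved near it, and it looked unmoved in the last pictures.

Things that went wrong or disagreed:
- **Missed first pinch:** the fingertips really stood about 20–25 mm higher than the stated TCP-to-tip distance. I found this in the scene view and corrected for it.
- **Lid lifted too early:** my first firm pull on the hasp raised the lid to about 0.4 rad, and the bar slipped out with a brief force of about 60 N at the wrist. I regripped lightly, flipped the hasp with the lid ajar, then used the handle to push the lid down again.
- **Lid angle readings:** the arm's position gave about 1.33 rad while still gripping, and the pictures gave 1.24 rad after release. Both are above the limit. I did not take a second picture to confirm the lid was at rest.

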